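# Dress two stub shafts with a forming-roll set

## Robot

A 7-joint arm with a two-finger parallel gripper is mounted at the origin on the work surface. World frame = base frame: x ahead of the robot, y to its left, z up, the work surface at z = 0. Lengths are in m, angles in rad, forces in N, time in s.
With the tool pointing down it reaches from about 0.4 to 0.85 m from the base axis. Payload 4.5 kg.
Tool frame: the origin (TCP) lies midway between the tips of the shut fingers; the grasp point (between the pads) lies arm.tcp_to_grasp behind it (arm.tcp_to_grasp is the distance from the TCP to the grasp point, in m); z points along the fingers, y is the direction in which the jaws open and shut (so a half turn about z gives the same grasp; the last joint's range is limited). The gripper opens to 85 mm and grips with 20 to 120 N. Pads are 22 mm wide; open, the fingers measure 114 mm over their backs; the gripper's body (76 mm by 85 mm) begins 54 mm behind the grasp point. The pads swing forward as they close: fully open they stand 13 mm farther back than shut.
Start: joints at [-1.313, 0.689, -0.195, 1.565, 0.157, 0.902, -0.215], TCP at [0.139, 0.609, 0.231] pointing down, gripper open.
Joint ranges: [-3.01, 3.01], [-0.46, 2.08], [-1.47, 1.51], [0.13, 2.56], [-1, 4.14], [0.04, 2.09], [-2.66, 2.66]. Speed limits (rad/s): [2.57, 2.57, 3.14, 3.14, 3.14, 3.14, 3.14].

## Interface

Orientations are given as [roll, pitch, yaw] about the fixed x, y, z axes, in that order (R = Rz(yaw) Ry(pitch) Rx(roll)).
In Python, from plant import arm gives the robot as it stands.
- The arm moves only by the tool arm_command, never from a script. Its argument "deltas" is one flat list of numbers, 7 for each row, row after row: the turn, a rotation vector about the world's x, y, z in degrees, then the shift along the world's x, y, z in cm, then the gripper's target within -1 to 1 (fully open at 1, half-way at 0, shut at -1). A call has 1 to 12 rows; each row is the pose to reach, as a shift and turn from the pose measured when the call began; what a row does not reach only later rows make up. A row lasts 1/12 s, in which the tool goes at most 41.7 mm and 7.16 degrees, less where a joint would pass 70% of its speed; a pose out of reach is approached as far as the arm can. A call with a gripper value outside its range is refused whole. The fingers move at their own pace and stop on an object; "grip_force" is the grip in N (left out, the last holds). Time passes only in rows, so rows that repeat a pose let the fingers close. It gives the time, the measured TCP pose, the force and the opening at its end, in the units of the state.
- arm.sense(): the state, without advancing time (a new reading comes with each control period).
- arm.camera(name): name is "scene" or "top" or "wrist"; returns the picture (384x512x3 uint8, red, green, blue); there is no depth.
- arm.camera_info(name): a dict with "vfov" (degrees; the focal length in pixels is half the picture's height over the tangent of half this angle, whatever the lens; pixels are square), "cx", "cy" (the principal point, pixels), "position" and "orientation" of the camera in the world. Camera axes: x right, y up, looking along -z (the intrinsics and any distortion apply to the point x, -y, -z); pixel columns grow to the right and rows downward; lengths in m; the calibration is good to about 2 mm. A picture is of the moment at which its call begins: read the wrist's pose just before it. camera_info takes no time and is no camera call; for the wrist camera it gives the pose at the moment of the call.
- arm.finish_job(): hands the job in, once; it reports no verdict.
The state is a dict: "time": time; "qpos": joint angles; "dq": joint speeds; "tau": joint torques, N m; "position": TCP position; "orientation": TCP orientation; "ft_force": force on the tool from outside, world axes, zero at the start; "moment": the same for the moment, N m; "grip_width": finger opening in m.
Only numpy, scipy, OpenCV 4.12 (cv2) and the standard library are available. Lean on these libraries where they do the work, as an engineer would, in place of code of your own. Each camera call takes 0.05 s, during which the arm holds its last target.

## Task

Dress the two stub shafts for the next forming pass. On the shaft in the red stand build the split grooved roll from the bottom up: the black side ring, then the small bronze core ring, then the bright steel side ring; on the shaft in the green stand put the blue spacer first and then the brass roll on top of it, hub upward. Lower each part over its shaft until it sits flat on what is beneath it, never let one fall, let go of everything, and leave the blue bin, the carton and the spanner where they lie.

Things in the scene. Friction and masses are not known exactly. Their poses are not given: they have to be found in the camera images.
- red_stand: Fixed stand, red square block 100 x 100 x 22 mm; in its middle a shoulder (36 mm dia, top 28 mm above the bench) on which the first part rests, and from it an upright steel shaft of 22 mm dia, which from 90 mm above the bench tapers to 12 mm dia at its end, 102 mm up. Origin: on the shaft axis, on the underside at bench level; z up. It may stand on either side, turned.
- green_stand: The same stand and shaft with a green block. Origin and sizes as for the red stand.
- black_ring: Black steel side ring, outside 60 mm dia, 28 mm high, bore 25 mm, 0.5 kg, lying flat on the bench. Origin: on its axis at the underside; z up.
- core_ring: Small reddish bronze core ring, outside 46 mm dia, 24 mm high, bore 25 mm, 0.25 kg, lying flat on the bench. Origin: on its axis at the underside; z up.
- steel_ring: Bright steel side ring, outside 60 mm dia, 26 mm high, bore 25 mm, 0.46 kg, lying flat on the bench. Origin: on its axis at the underside; z up.
- blue_spacer: Blue aluminium spacer sleeve, outside 38 mm dia, 30 mm high, bore 25 mm, 0.06 kg, standing on the bench. Origin: on its axis at the underside; z up.
- brass_roll: Yellow brass forming roll: a disc of 60 mm dia and 20 mm height with a rounded rim, and above it a round hub of 38 mm dia and 28 mm height by which to hold it (48 mm high in all); bore 25 mm right through, 0.5 kg, standing on the bench hub upward. Origin: on its axis at the underside of the disc; z up.
- bin: Blue plastic bin of bolts, 132 x 194 x 55 mm over its rim, loose, beyond the stands; leave it. Origin: centre of its underside.
- carton: Cream cardboard carton, 99 x 134 x 58 mm, loose, at the right; leave it. Origin: centre of its underside.
- spanner: Steel spanner 170 mm long, lying at the left; leave it. Origin: on its underside, about the middle.
There are look-alikes about, which are no part of the job. Several things have the shape of the red_stand; the one meant has the colours described above.

How it is judged:
At the end, for the whole second after the job is handed in: Red stand, from the bottom: black, bronze, steel ring; green stand: blue spacer, brass roll hub up. Each within 5 mm of the shaft axis, underside within 3 mm of its seated height (28, 56, 80; 28, 58 mm above the bench), upright within 0.08 rad, still and released (horizontal distance between each of black_ring, core_ring, steel_ring and red_stand below 0.005 m and z of black_ring in the frame of red_stand between 0.025 and 0.031 m and angle between each of black_ring, core_ring, steel_ring, blue_spacer, brass_roll's own z axis and vertical below 0.08 rad and linear speed of each of black_ring, core_ring, steel_ring, blue_spacer, brass_roll below 0.02 m/s and z of core_ring in the frame of red_stand between 0.053 and 0.059 m and z of steel_ring in the frame of red_stand between 0.077 and 0.083 m and horizontal distance between each of blue_spacer, brass_roll and green_stand below 0.005 m and z of blue_spacer in the frame of green_stand between 0.025 and 0.031 m and z of brass_roll in the frame of green_stand between 0.055 and 0.061 m); the robot touches nothing.
It fails at once if a roll part falls freely or is flung (faster than 0.7 m/s while no finger holds it) ((linear speed of black_ring above 0.7 m/s and contact force between the fingers and black_ring below 0.05 N) or (linear speed of core_ring above 0.7 m/s and contact force between the fingers and core_ring below 0.05 N) or (linear speed of steel_ring above 0.7 m/s and contact force between the fingers and steel_ring below 0.05 N) or (linear speed of blue_spacer above 0.7 m/s and contact force between the fingers and blue_spacer below 0.05 N) or (linear speed of brass_roll above 0.7 m/s and contact force between the fingers and brass_roll below 0.05 N)).
It fails at once if the bin is shifted by more than 20 mm (distance of bin from where it was at the start of the episode above 0.02 m).
It fails at once if the carton is shifted by more than 20 mm (distance of carton from where it was at the start of the episode above 0.02 m).
It fails at once if the spanner is shifted by more than 20 mm (distance of spanner from where it was at the start of the episode above 0.02 m).
It also fails if it takes over 138 s, if anything falls off the work surface, if the arm or the gripper's body presses on something with over 40 N, if the wrist force passes 120 N, or if a joint passes its speed limit or range.

## Working session

There is one attempt and no reset: what is moved stays moved. The work goes in short steps, Python scripts to look and compute and a tool call to move; the robot and the scene stay as the last step left them, time stands still between calls to the robot, and variables do not carry over. Pictures are saved under pics/ and viewed, and the job is handed in when it is done.

Besides the shell and the picture viewer there is one more tool, called after "Request:" as a command line: name --argument value ..., lists and objects as JSON in quotes. arm_command: Moves the arm, as the interface text tells. Its arguments: {"type":"object","properties":{"deltas":{"type":"array"},"grip_force":{"type":"number"}},"required":["deltas"]}

```bash
ls; mkdir -p pics; python3 - <<'E'
from plant import arm
import cv2
print(arm.sense()); print(arm.tcp_to_grasp)
for n in ["scene","top","wrist"]:
    print(n,arm.camera_info(n))
    im=arm.camera(n); cv2.imwrite(f"pics/a_{n}.png",im[:,:,::-1])
E
```

```text
pics
{'time': 0.0, 'qpos': array([-1.31321944,  0.69002079, -0.194531  ,  1.56640272,  0.15729879,
        0.90249553, -0.21512009]), 'dq': array([ 8.48185790e-04,  2.58027731e-04, -5.52013983e-04, -1.07721307e-03,
       -2.17631502e-04, -3.21642450e-05, -2.30628669e-04]), 'tau': array([ 6.23185838e-05, -5.39616930e+01, -1.26700055e+00, -1.58539402e+01,
        8.96746467e-03,  9.85562161e-03, -2.34070384e-06]), 'position': array([0.13858605, 0.60874007, 0.23044589]), 'orientation': array([-3.13966385e+00,  1.27025208e-04,  2.91789981e+00]), 'ft_force': array([-0.08283905, -0.67285668,  0.7477043 ]), 'moment': array([-0.01643205,  0.01707605,  0.01386269]), 'grip_width': 0.08570987903831133}
0.0187
scene {'vfov': 56.509045388239585, 'cx': 256.0592610377663, 'cy': 189.79319630492597, 'position': array([0.92831001, 0.65062193, 0.80630481]), 'orientation': array([0.74382601, 0.01762886, 2.6476152 ])}
top {'vfov': 45.534039532814816, 'cx': 246.45614545424763, 'cy': 193.0147569703026, 'position': array([ 0.38185227, -0.00362738,  1.16127903]), 'orientation': array([ 1.79590730e-01, -2.93633870e-04, -1.57100714e+00])}
wrist {'vfov': 61.910159066695265, 'cx': 255.61053437590795, 'cy': 191.4553562872993, 'position': array([0.05675998, 0.62804039, 0.3737562 ]), 'orientation': array([-3.32460770e-01,  1.97165905e-04,  1.34626836e+00])}
```

View pics/a_scene.png

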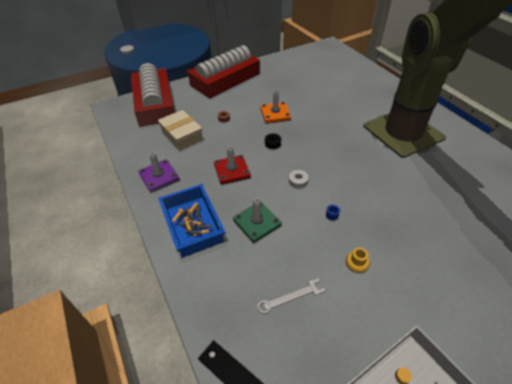

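View pics/a_top.png

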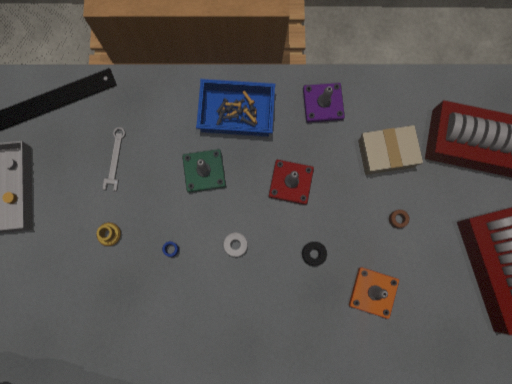

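View pics/a_wrist.png

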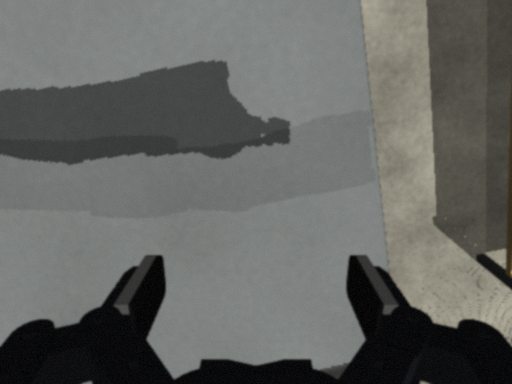

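Candidates in the top picture:
- **Red stand:** (292,182). The orange stand (375,292), purple stand (323,102) and dark-red racks at the right are look-alikes.
- **Green stand:** (204,171), the only one.
- **Black ring:** (314,254).
- **Steel ring:** (235,245). The discs in the red racks are look-alikes.
- **Bronze ring:** (400,219).
- **Blue spacer:** (171,250). The bin is also blue.
- **Brass roll:** (108,234). The yellow disc in the tray at (9,198) is a look-alike.

```bash
cat > h.py <<'E'
import numpy as np, cv2
from scipy.spatial.transform import Rotation as R
def ray(ci,u,v):
    f=192/np.tan(np.radians(ci['vfov'])/2)
    d=np.array([(u-ci['cx'])/f,-(v-ci['cy'])/f,-1.])
    return np.array(ci['position']), R.from_euler('xyz',ci['orientation']).apply(d)
def onz(ci,u,v,z):
    p,d=ray(ci,u,v); return p+d*(z-p[2])/d[2]
def proj(ci,P):
    f=192/np.tan(np.radians(ci['vfov'])/2)
    q=R.from_euler('xyz',ci['orientation']).inv().apply(np.atleast_2d(P)-ci['position'])
    return np.c_[ci['cx']+f*q[:,0]/-q[:,2], ci['cy']-f*q[:,1]/-q[:,2]]
E
python3 - <<'E'
from plant import arm
import cv2,numpy as np
from h import *
im=cv2.imread("pics/a_top.png"); 
def crop(n,u,v,s=30,k=8):
    c=im[v-s:v+s,u-s:u+s]; return cv2.resize(c,(240,240),interpolation=cv2.INTER_CUBIC)
L=[(292,182),(204,171),(314,254),(235,245),(400,219),(171,250)]
cv2.imwrite("pics/crops.png",np.vstack([np.hstack([crop(0,*p) for p in L[:3]]),np.hstack([crop(0,*p) for p in L[3:]])])[:,:])
cv2.imwrite("pics/crop_brass.png",crop(0,108,234))
E
```

```text
(no output)
```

View pics/crops.png

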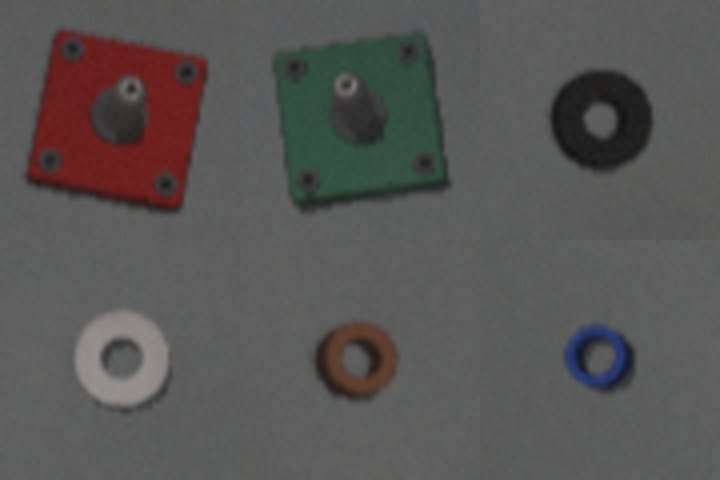

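View pics/crop_brass.png

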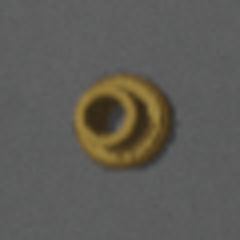

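The crops confirm the choices: red and green blocks with bright shaft tips, then the black, steel, bronze and blue rings, and the brass roll standing hub up. Next I measure them.

```bash
python3 - <<'E'
from plant import arm
import cv2,numpy as np
from h import *
im=cv2.imread("pics/a_top.png"); ci=arm.camera_info("top")
hsv=cv2.cvtColor(im,cv2.COLOR_BGR2HSV).astype(int); Hh,S,V=hsv[...,0],hsv[...,1],hsv[...,2]
bg=np.median(V[300:340,150:300]); print(bg)
def blob(m,u,v,s=30):
    k=np.zeros(m.shape,np.uint8); k[v-s:v+s,u-s:u+s]=m[v-s:v+s,u-s:u+s]
    cs,_=cv2.findContours(k,cv2.RETR_EXTERNAL,cv2.CHAIN_APPROX_NONE)
    c=max(cs,key=cv2.contourArea); h=cv2.convexHull(c); M=cv2.moments(h)
    return M['m10']/M['m00'],M['m01']/M['m00'],cv2.minAreaRect(h)
for n,m,u,v,z in [("red",((Hh<8)|(Hh>172))&(S>120),292,182,.018),("green",(Hh>50)&(Hh<95)&(S>60),204,171,.018),
  ("black",V<bg-35,314,254,.014),("steel",V>bg+35,235,245,.013),("core",(Hh<20)&(S>60),400,219,.012),("blue",(Hh>100)&(Hh<130)&(S>100),171,250,.015),("brass",(Hh>12)&(Hh<35)&(S>80),108,234,.014)]:
    a,b,r=blob(m,u,v); print(n,round(a,1),round(b,1),r[1],r[2],onz(ci,a,b,z)[:2].round(4), proj(ci,[0,0,0])[0] if n=='red' else '')
for n,(u,v),(x,y) in [("red",(292,182),(129,88)),("green",(204,171),(345-240,85))]:
    print(n,"tip",onz(ci,u-30+x/4-.4,v-30+y/4-.4,.102)[:2].round(4))
E
```

```text
93.0
red 290.8 181.7 (39.02710723876953, 38.04652786254883) 11.309932708740234 [ 0.6188 -0.1172] [244.80065055 441.32472268]
green 203.4 170.4 (37.75950241088867, 38.466609954833984) 81.8698959350586 [0.6484 0.1063] 
black 313.9 253.7 (24.0, 24.0) 90.0 [ 0.4367 -0.1719] 
steel 234.9 244.2 (21.913463592529297, 21.913467407226562) 63.43495178222656 [0.4604 0.0248] 
core 398.9 218.4 (17.0, 19.0) 90.0 [ 0.5252 -0.3894] 
blue 169.7 248.8 (14.849241256713867, 14.142135620117188) 45.0 [0.4489 0.1873] 
brass 108.1 233.7 (22.62741470336914, 23.33452033996582) 45.0 [0.4865 0.343 ] 
red tip [ 0.6209 -0.1164]
green tip [0.6496 0.1071]
```

Request:
arm_command --deltas '[0,0,4,14,-13,3,1,0,0,9,28,-27,3,1,0,0,13,51,-50,3,1,0,0,13,51,-50,3,1,0,0,13,51,-50,3,1,0,0,13,51,-50,3,1,0,0,13,51,-50,3,1,0,0,13,51,-50,3,1,0,0,13,51,-50,3,1,0,0,13,51,-50,3,1,0,0,13,51,-50,3,1,0,0,13,51,-50,3,1]' --grip_force 40

```text
time: 1.15
position: [0.4963, 0.2582, 0.2537]
orientation: [-3.14, -0.0, -3.139]
ft_force: [1.1, 1.2, -0.4]
grip_width: 0.0856
```

Request:
arm_command --deltas '[0,0,0,15.3,-15.1,0.5,1,0,0,0,15.3,-15.1,0.5,1,0,0,0,15.3,-15.1,0.5,1,0,0,0,15.3,-15.1,0.5,1,0,0,0,15.3,-15.1,0.5,1,0,0,0,15.3,-15.1,0.5,1,0,0,0,15.3,-15.1,0.5,1,0,0,0,15.3,-15.1,0.5,1,0,0,0,15.3,-15.1,0.5,1,0,0,0,15.3,-15.1,0.5,1]'

```text
time: 1.98
position: [0.6481, 0.1094, 0.2588]
orientation: [-3.141, -0.001, -3.135]
ft_force: [0.6, -0.6, -0.3]
grip_width: 0.0852
```

```bash
cat > snap.py <<'E'
import sys
from plant import arm
import cv2,pickle
n=sys.argv[1]
ci=arm.camera_info("wrist"); s=arm.sense(); im=arm.camera("wrist")[:,:,::-1]
print(s['time'],s['position'].round(4),s['orientation'].round(4),s['qpos'].round(2),'w',round(s['grip_width'],4),'f',s['ft_force'].round(1),'m',s['moment'].round(2))
cv2.imwrite(f"pics/{n}.png",im); pickle.dump((ci,s),open(f"pics/{n}.pkl","wb"))
E
python3 snap.py green
```

```text
1.9833 [0.6481 0.1094 0.2588] [-3.1410e+00 -1.3000e-03 -3.1352e+00] [-0.07  0.72 -0.32  1.42  0.24  1.04  1.14] w 0.0852 f [ 0.6 -0.6 -0.3] m [0.02 0.06 0.01]
```

View pics/green.png

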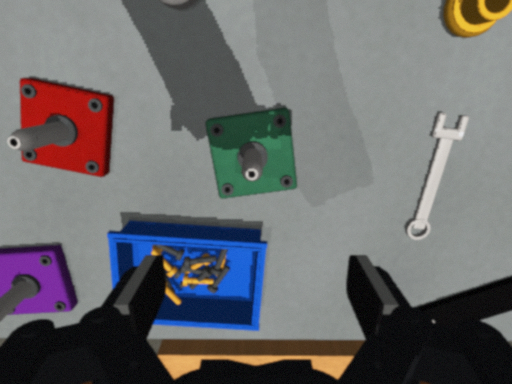

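Green tip is at (252,174), red tip at (15,142), brass roll upper right, spanner right, bin below. Moving to hover over red.

Request:
arm_command --deltas '[0,0,0,-2.8,-22.5,0,1,0,0,0,-2.8,-22.5,0,1,0,0,0,-2.8,-22.5,0,1,0,0,0,-2.8,-22.5,0,1,0,0,0,-2.8,-22.5,0,1,0,0,0,-2.8,-22.5,0,1,0,0,0,-2.8,-22.5,0,1,0,0,0,-2.8,-22.5,0,1,0,0,0,-2.8,-22.5,0,1,0,0,0,-2.8,-22.5,0,1]'

```text
time: 2.87
position: [0.6206, -0.1126, 0.2591]
orientation: [3.141, -0.0, -3.131]
ft_force: [-0.1, -0.8, -0.3]
grip_width: 0.0853
```

```bash
python3 snap.py red; python3 - <<'E'
import cv2,numpy as np
a=cv2.imread("pics/green.png")[150:200,225:285]
b=cv2.imread("pics/red.png")[150:200,225:285]
cv2.imwrite("pics/tips.png",cv2.resize(np.hstack([a,b]),None,fx=6,fy=6,interpolation=cv2.INTER_CUBIC))
E
```

```text
2.8667 [ 0.6206 -0.1126  0.2591] [ 3.1407e+00 -4.0000e-04 -3.1312e+00] [ 0.29  0.68 -0.34  1.51  0.25  1.    1.47] w 0.0853 f [-0.1 -0.8 -0.3] m [ 0.06 -0.04  0.03]
```

View pics/red.png

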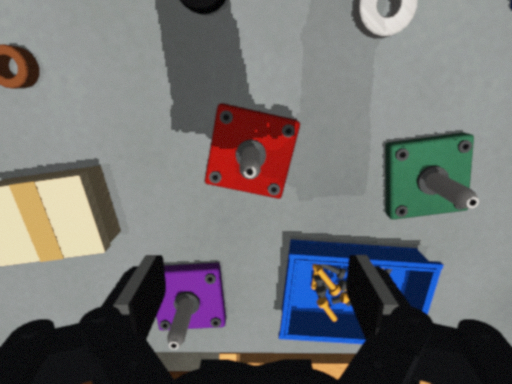

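View pics/tips.png

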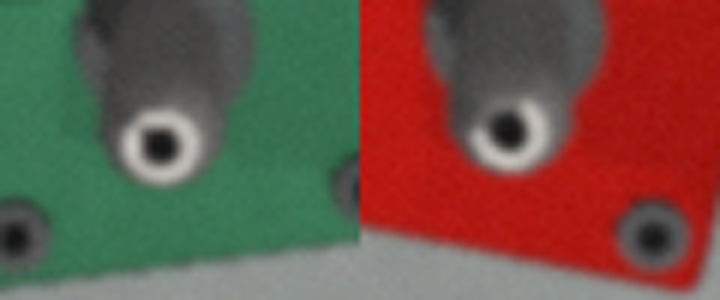

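```bash
python3 - <<'E'
import pickle,cv2,numpy as np
from h import *
top=cv2.imread("pics/a_top.png")
def dark(g,u,v,s=6):
    p=255-g[v-s:v+s+1,u-s:u+s+1].astype(float); w=np.clip(p-(p.max()-45),0,None)
    # keep component containing max
    lab,l=cv2.connectedComponents((w>0).astype(np.uint8)); k=l[np.unravel_index(w.argmax(),w.shape)]; w*=(l==k)
    yy,xx=np.mgrid[-s:s+1,-s:s+1]; return u+(w*xx).sum()/w.sum(), v+(w*yy).sum()/w.sum()
for img,tips,holes in [("green",{"green":(252,174)},{"green":[(223,130),(280,122),(227,189),(287,182)],"red":[(29,91),(96,105),(29,155),(92,168)]}),
  ("red",{"red":(250,171),"green":(473,202)},{"red":[(226,118),(288,130),(215,177),(273,189)],"green":[(403,155),(464,146),(402,211)]})]:
    ci,s=pickle.load(open(f"pics/{img}.pkl","rb")); g=cv2.imread(f"pics/{img}.png",0); g=cv2.GaussianBlur(g,(0,0),.8)
    for n,t in tips.items():
        d=dark(g,*t,5); print(img,n,"tip",np.round(d,1),onz(ci,*d,.102)[:2].round(4))
    for n,hs in holes.items():
        P=np.array([onz(ci,*dark(g,*h,5),.022)[:2] for h in hs]); print(img,n,"holes",P.mean(0).round(4) if len(P)==4 else ((P[1]+P[2])/2).round(4), [round(np.linalg.norm(P[0]-q),4) for q in P[1:]])
    if img=="red":
        for n,c in [("steel",None)]: pass
E
```

```text
green green tip [251.3 173.8] [0.6494 0.1058]
green green holes [0.6502 0.1079] [np.float64(0.0688), np.float64(0.0739), np.float64(0.1)]
green red holes [ 0.62   -0.1199] [np.float64(0.0746), np.float64(0.0748), np.float64(0.1057)]
red red tip [249.1 171.2] [ 0.6195 -0.1181]
red green tip [472.5 202.1] [0.6497 0.1066]
red red holes [ 0.6206 -0.1177] [np.float64(0.0742), np.float64(0.0737), np.float64(0.1048)]
red green holes [0.6505 0.1082] [np.float64(0.0749), np.float64(0.0744)]
```

Both tips are consistent to about 1 mm: red at (0.620, -0.118), green at (0.650, 0.107). Going to the black ring.

Request:
arm_command --deltas '[0,0,0,-18.4,-5.9,-10.9,1,0,0,0,-18.4,-5.9,-10.9,1,0,0,0,-18.4,-5.9,-10.9,1,0,0,0,-18.4,-5.9,-10.9,1,0,0,0,-18.4,-5.9,-10.9,1,0,0,0,-18.4,-5.9,-10.9,1,0,0,0,-18.4,-5.9,-10.9,1,0,0,0,-18.4,-5.9,-10.9,1,0,0,0,-18.4,-5.9,-10.9,1,0,0,0,-18.4,-5.9,-10.9,1]'

```text
time: 3.75
position: [0.4394, -0.1709, 0.1508]
orientation: [3.141, 0.003, -3.129]
ft_force: [-0.9, 0.7, -0.3]
grip_width: 0.0854
```

```bash
python3 snap.py black
```

```text
3.75 [ 0.4394 -0.1709  0.1508] [ 3.141   0.0034 -3.1292] [ 0.45  0.64 -0.27  2.1   0.38  0.45  1.47] w 0.0854 f [-0.9  0.7 -0.3] m [0.02 0.02 0.02]
```

View pics/black.png

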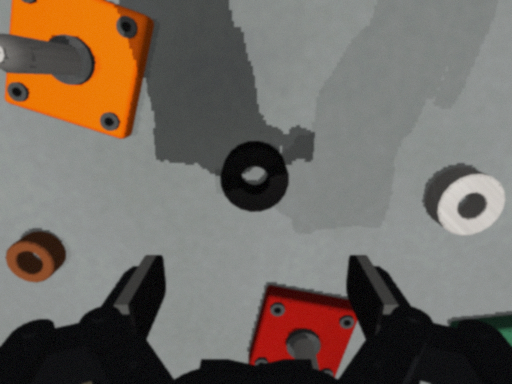

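```bash
cat > loc.py <<'E'
import pickle,cv2,numpy as np,sys
from h import *
# loc.py img u v s lo/hi mode z
img,u,v,s,mode,z=sys.argv[1],int(sys.argv[2]),int(sys.argv[3]),int(sys.argv[4]),sys.argv[5],float(sys.argv[6])
ci,st=pickle.load(open(f"pics/{img}.pkl","rb")); im=cv2.imread(f"pics/{img}.png"); hsv=cv2.cvtColor(im,cv2.COLOR_BGR2HSV).astype(int); H,S,V=hsv[...,0],hsv[...,1],hsv[...,2]
m={"black":V<55,"steel":(V>185)&(S<40),"core":((H<20)|(H>170))&(S>90),"blue":(H>100)&(H<130)&(S>110),"brass":(H>12)&(H<35)&(S>110)}[mode].astype(np.uint8)
k=np.zeros_like(m); k[v-s:v+s,u-s:u+s]=m[v-s:v+s,u-s:u+s]
cs,_=cv2.findContours(k,cv2.RETR_EXTERNAL,cv2.CHAIN_APPROX_NONE); c=cv2.convexHull(max(cs,key=cv2.contourArea)); M=cv2.moments(c)
a,b=M['m10']/M['m00'],M['m01']/M['m00']; P=onz(ci,a,b,z)
print("px",round(a,1),round(b,1),"box",cv2.boundingRect(c),"pos",P[:2].round(4),"from TCP cm",((P-st['position'])*100).round(2))
cc=im[v-s:v+s,u-s:u+s].copy(); cv2.polylines(cc,[c-[u-s,v-s]],True,(0,255,255),1); cv2.imwrite(f"pics/{img}_m.png",cv2.resize(cc,(400,400)))
E
python3 loc.py black 255 175 45 black .016
```

```text
px 254.0 175.5 box (220, 141, 68, 70) pos [ 0.4367 -0.1717] from TCP cm [ -0.27  -0.08 -13.48]
```

View pics/black_m.png

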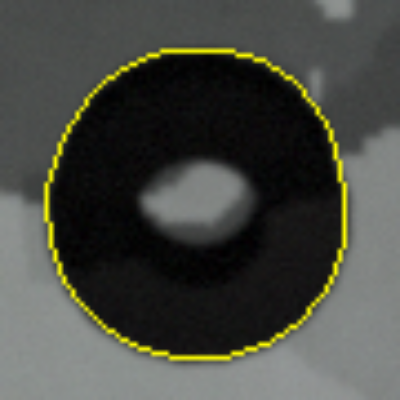

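Request:
arm_command --deltas '[0,0,0,-0.3,-0.1,-4,1,0,0,0,-0.3,-0.1,-8,1,0,0,0,-0.3,-0.1,-11.5,1,0,0,0,-0.3,-0.1,-14,1,0,0,0,-0.3,-0.1,-14.4,1,0,0,0,-0.3,-0.1,-14.4,1,0,0,0,-0.3,-0.1,-14.4,1,0,0,0,-0.3,-0.1,-14.4,-1,0,0,0,-0.3,-0.1,-14.4,-1,0,0,0,-0.3,-0.1,-14.4,-1,0,0,0,-0.3,-0.1,-14.4,-1,0,0,0,-0.3,-0.1,-14.4,-1]' --grip_force 20

```text
time: 4.8
position: [0.4371, -0.1724, 0.0085]
orientation: [-3.142, 0.006, -3.129]
ft_force: [0.0, 1.5, 7.6]
grip_width: 0.06
```

Request:
arm_command --deltas '[0,0,0,0,0,0,1,0,0,0,0,0,0,1,0,0,0,0,0,0,1,0,0,0,0,0,0,1,0,0,-7,0,0,0,1,0,0,-14,0,0,0,1,0,0,-21,0,0,0,1,0,0,-28,0,0,0,1,0,0,-35,0,0,0,1,0,0,-42,0,0,0,1,0,0,-49,0,0,0,1,0,0,-56,0,0,0,1]'

```text
time: 5.8
position: [0.437, -0.1724, 0.0084]
orientation: [-3.141, 0.006, 2.17]
ft_force: [-0.3, -0.8, 0.7]
grip_width: 0.0853
```

Request:
arm_command --deltas '[0,0,-7,0,0,0,1,0,0,-14,0,0,0,1,0,0,-21,0,0,0,1,0,0,-28,0,0,0,1,0,0,-34,0,0,0,1,0,0,-34,0,0,0,1,0,0,-34,0,0,0,-1,0,0,-34,0,0,0,-1,0,0,-34,0,0,0,-1,0,0,-34,0,0,0,-1,0,0,-34,0,0,0,-1,0,0,-34,0,0,0,-1]' --grip_force 60

```text
time: 6.8
position: [0.4369, -0.1724, 0.0091]
orientation: [3.141, 0.006, 1.578]
ft_force: [-1.2, 0.3, 9.4]
grip_width: 0.0576
```

```bash
python3 -c "
from plant import arm
s=arm.sense();print(s['position'].round(4),s['orientation'].round(4),s['ft_force'].round(1),s['moment'].round(2),s['qpos'].round(2))"
```

```text
[ 0.4369 -0.1724  0.0091] [3.1414 0.0059 1.5781] [-1.2  0.3  9.4] [ 0.11  0.18 -0.18] [ 0.27  0.92  0.01  2.17 -0.11  0.05  0.39]
```

Request:
arm_command --deltas '[0,0,0,0,0,1,-1,0,0,0,0,0,3,-1,0,0,0,0,0,6,-1,0,0,0,0,0,9,-1,0,0,0,0,0,12,-1,0,0,0,0,0,14,-1,0,0,0,0,0,14,-1,0,0,0,0,0,14,-1]' --grip_force 60

```text
time: 7.47
position: [0.437, -0.1723, 0.1496]
orientation: [3.14, 0.006, 1.579]
ft_force: [0.3, 0.6, -6.4]
grip_width: 0.0571
```

```bash
python3 snap.py b2
```

```text
7.4667 [ 0.437  -0.1723  0.1496] [3.14   0.0064 1.579 ] [ 0.23  0.64  0.07  2.12 -0.1   0.39  0.39] w 0.0571 f [ 0.3  0.6 -6.4] m [-0.01 -0.01 -0.02]
```

View pics/b2.png

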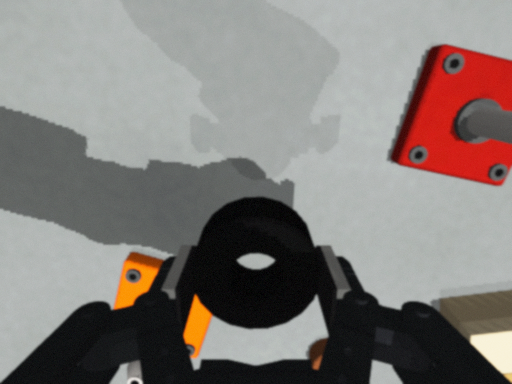

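The black ring is held centred and looks level, and the force change fits its weight. Carrying it over the red shaft.

Request:
arm_command --deltas '[0,0,0,3,1,0,-1,0,0,0,7,2,0,-1,0,0,0,11,3.3,0,-1,0,0,0,14.5,4.3,0,-1,0,0,0,17,5,0,-1,0,0,0,18.3,5.4,0,-1,0,0,0,18.3,5.4,0,-1,0,0,0,18.3,5.4,0,-1,0,0,0,18.3,5.4,0,-1]'

```text
time: 8.27
position: [0.6165, -0.1184, 0.1462]
orientation: [-3.135, 0.005, 1.578]
ft_force: [-0.6, 0.1, -5.8]
grip_width: 0.0573
```

```bash
python3 snap.py b3
```

```text
8.2667 [ 0.6165 -0.1184  0.1462] [-3.1346  0.0053  1.5785] [ 0.05  0.8   0.12  1.64 -0.13  0.72  0.24] w 0.0573 f [-0.6  0.1 -5.8] m [-0.04  0.05  0.04]
```

View pics/b3.png

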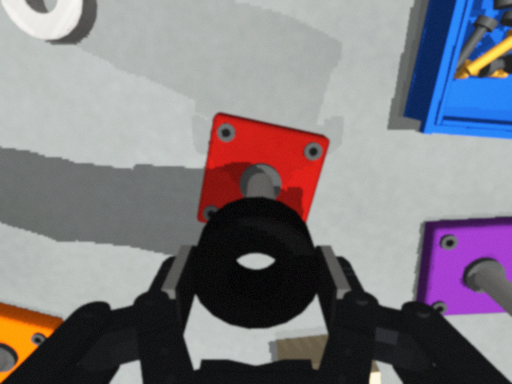

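Request:
arm_command --deltas '[0,0,0,0.35,0.04,-1,-1,0,0,0,0.35,0.04,-2.5,-1,0,0,0,0.35,0.04,-2.5,-1,0,0,0,0.35,0.04,-2.5,-1]'

```text
time: 8.65
position: [0.6185, -0.1185, 0.1205]
orientation: [-3.132, 0.005, 1.577]
ft_force: [0.1, 0.1, -5.7]
grip_width: 0.0572
```

```bash
python3 -c "
from plant import arm
s=arm.sense();print(s['position'].round(4),s['orientation'].round(4),s['ft_force'].round(1),s['moment'].round(2),s['dq'].round(2))"
```

```text
[ 0.6185 -0.1185  0.1205] [-3.132   0.0051  1.5772] [ 0.1  0.1 -5.7] [ 0.02 -0.03 -0.01] [-0.   -0.03  0.01 -0.03 -0.    0.    0.  ]
```

Request:
arm_command --deltas '[0.3,-0.5,0,0.15,0.05,-0.5,-1,0.3,-0.5,0,0.15,0.05,-1.0,-1,0.3,-0.5,0,0.15,0.05,-1.5,-1,0.3,-0.5,0,0.15,0.05,-2,-1,0.3,-0.5,0,0.15,0.05,-2,-1]'

```text
time: 9.07
position: [0.6192, -0.1178, 0.0994]
orientation: [-3.139, -0.001, 1.577]
ft_force: [-0.0, 1.0, -6.4]
grip_width: 0.0573
```

```bash
cat > st.py <<'E'
from plant import arm
s=arm.sense();print(s['time'],s['position'].round(4),s['orientation'].round(4),s['ft_force'].round(1),s['moment'].round(2),s['qpos'].round(2)[[5,6]],s['grip_width'].round(4))
E
python3 st.py
```

```text
Traceback (most recent call last):
  File "st.py", line 2, in <module>
    s=arm.sense();print(s['time'],s['position'].round(4),s['orientation'].round(4),s['ft_force'].round(1),s['moment'].round(2),s['qpos'].round(2)[[5,6]],s['grip_width'].round(4))
                                                                                                                                                         ^^^^^^^^^^^^^^^^^^^^^
AttributeError: 'float' object has no attribute 'round'
```

Request:
arm_command --deltas '[0,0,0,0.08,0,-0.5,-1,0,0,0,0.08,0,-1.0,-1,0,0,0,0.08,0,-1.5,-1,0,0,0,0.08,0,-2,-1,0,0,0,0.08,0,-2.5,-1,0,0,0,0.08,0,-3,-1,0,0,0,0.08,0,-3.5,-1,0,0,0,0.08,0,-4,-1]'

```text
time: 9.73
position: [0.6201, -0.1177, 0.0588]
orientation: [-3.139, -0.001, 1.577]
ft_force: [0.5, 0.3, -6.0]
grip_width: 0.0576
```

```bash
sed -i "s/,s\['grip_width'\].round(4)//" st.py
python3 st.py
```

```text
9.7333 [ 0.6201 -0.1177  0.0588] [-3.1388e+00 -6.0000e-04  1.5773e+00] [ 0.5  0.3 -6. ] [-0.01 -0.02 -0.01] [0.55 0.25]
```

Request:
arm_command --deltas '[0,0,0,0,0,-0.5,-1,0,0,0,0,0,-1.0,-1,0,0,0,0,0,-1.5,-1,0,0,0,0,0,-1.8,-1,0,0,0,0,0,-2.0,-1,0,0,0,0,0,-2.15,-1,0,0,0,0,0,-2.25,-1]'

```text
time: 10.32
position: [0.62, -0.1176, 0.0372]
orientation: [-3.139, -0.001, 1.577]
ft_force: [-3.6, 1.9, 10.1]
grip_width: 0.0575
```

```bash
python3 st.py
```

```text
10.3167 [ 0.62   -0.1176  0.0372] [-3.1386e+00 -9.0000e-04  1.5772e+00] [-3.6  1.9 10.1] [ 0.25  0.88 -0.02] [0.52 0.25]
```

Seated: contact came at the expected height (0.0371 m expected, 0.0372 m measured). Release and rise.

Request:
arm_command --deltas '[0,0,0,0,0,0,1,0,0,0,0,0,0,1,0,0,0,0,0,0,1,0,0,0,0,0,0,1,0,0,0,0,0,1,1,0,0,0,0,0,4,1,0,0,0,0,0,8,1,0,0,0,0,0,12,1,0,0,0,0,0,14,1,0,0,0,0,0,14,1,0,0,0,0,0,14,1,0,0,0,0,0,14,1]' --grip_force 20

```text
time: 11.32
position: [0.6192, -0.1174, 0.1768]
orientation: [-3.137, -0.001, 1.577]
ft_force: [0.2, 0.1, -0.1]
grip_width: 0.0854
```

```bash
python3 snap.py b4
```

```text
11.3167 [ 0.6192 -0.1174  0.1768] [-3.1373e+00 -1.3000e-03  1.5774e+00] [ 0.05  0.76  0.13  1.61 -0.13  0.78  0.23] w 0.0854 f [ 0.2  0.1 -0.1] m [0.02 0.01 0.06]
```

View pics/b4.png

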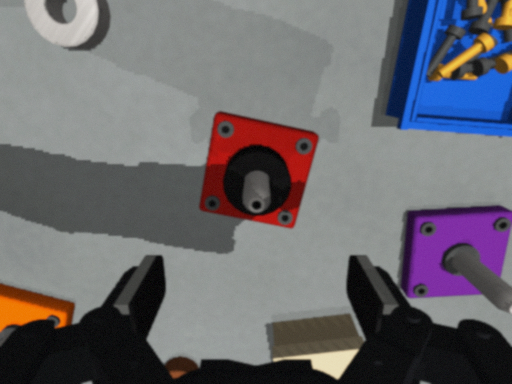

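The black ring sits flat on the red stand, ring centre near (257,180). Next is the bronze core.

Request:
arm_command --deltas '[0,0,0,-9.3,-27.1,-2.7,1,0,0,0,-9.3,-27.1,-2.7,1,0,0,0,-9.3,-27.1,-2.7,1,0,0,0,-9.3,-27.1,-2.7,1,0,0,0,-9.3,-27.1,-2.7,1,0,0,0,-9.3,-27.1,-2.7,1,0,0,0,-9.3,-27.1,-2.7,1,0,0,0,-9.3,-27.1,-2.7,1,0,0,0,-9.3,-27.1,-2.7,1,0,0,0,-9.3,-27.1,-2.7,1,0,0,0,-9.3,-27.1,-2.7,1,0,0,0,-9.3,-27.1,-2.7,1]'

```text
time: 12.37
position: [0.5269, -0.386, 0.1487]
orientation: [-3.136, -0.003, 1.58]
ft_force: [-0.0, 0.4, -0.1]
grip_width: 0.0854
```

```bash
python3 snap.py core; python3 loc.py core 255 180 60 core .014
```

```text
12.3667 [ 0.5269 -0.386   0.1487] [-3.1359 -0.0032  1.5804] [ 0.52  0.83  0.07  1.55 -0.07  0.78  0.64] w 0.0854 f [-0.   0.4 -0.1] m [-0.04  0.   -0.02]
px 253.1 183.2 box (228, 157, 52, 53) pos [ 0.5242 -0.3885] from TCP cm [ -0.28  -0.25 -13.47]
```

View pics/core.png

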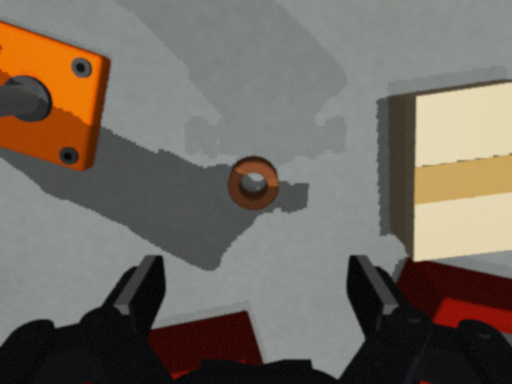

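View pics/core_m.png

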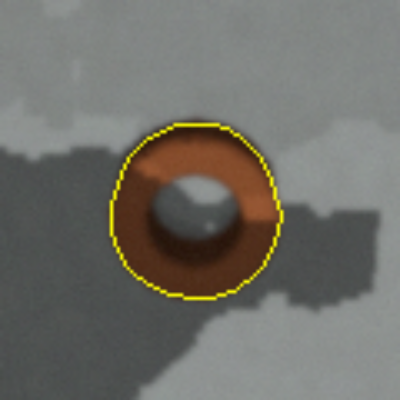

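Request:
arm_command --deltas '[0,-0.3,0,-0.3,-0.25,-4,1,0,-0.3,0,-0.3,-0.25,-8,1,0,-0.3,0,-0.3,-0.25,-11.5,1,0,-0.3,0,-0.3,-0.25,-14,1,0,-0.3,0,-0.3,-0.25,-14.5,1,0,-0.3,0,-0.3,-0.25,-14.5,1,0,-0.3,0,-0.3,-0.25,-14.5,1,0,-0.3,0,-0.3,-0.25,-14.5,-1,0,-0.3,0,-0.3,-0.25,-14.5,-1,0,-0.3,0,-0.3,-0.25,-14.5,-1,0,-0.3,0,-0.3,-0.25,-14.5,-1,0,-0.3,0,-0.3,-0.25,-14.5,-1]' --grip_force 20

```text
time: 13.42
position: [0.5246, -0.3894, 0.0056]
orientation: [3.14, -0.001, 1.58]
ft_force: [-0.8, 0.5, 5.4]
grip_width: 0.0452
```

Request:
arm_command --deltas '[0,0,0,0,0,0,0.6,0,0,0,0,0,0,0.6,0,0,0,0,0,0,0.6,0,0,0,0,0,0,0.6,0,0,7,0,0,0,0.6,0,0,14,0,0,0,0.6,0,0,21,0,0,0,0.6,0,0,28,0,0,0,0.6,0,0,35,0,0,0,0.6,0,0,42,0,0,0,0.6,0,0,49,0,0,0,0.6,0,0,56,0,0,0,0.6]'

```text
time: 14.42
position: [0.5244, -0.3895, 0.0054]
orientation: [3.14, -0.002, 2.564]
ft_force: [-0.5, -0.4, 0.2]
grip_width: 0.0687
```

```bash
python3 st.py
```

```text
14.4167 [ 0.5244 -0.3895  0.0054] [ 3.1404e+00 -1.6000e-03  2.5636e+00] [-0.5 -0.4  0.2] [ 0.02 -0.    0.03] [0.55 1.3 ]
```

Request:
arm_command --deltas '[0,0,7,0,0,0,0.6,0,0,14,0,0,0,0.6,0,0,21,0,0,0,0.6,0,0,28,0,0,0,0.6,0,0,33,0,0,0,0.6,0,0,33,0,0,0,0.6,0,0,33,0,0,0,-1,0,0,33,0,0,0,-1,0,0,33,0,0,0,-1,0,0,33,0,0,0,-1,0,0,33,0,0,0,-1,0,0,33,0,0,0,-1]' --grip_force 45

```text
time: 15.42
position: [0.5244, -0.3895, 0.0057]
orientation: [3.141, -0.002, 3.139]
ft_force: [-0.8, 0.8, 3.8]
grip_width: 0.0443
```

```bash
python3 st.py
```

```text
15.4167 [ 0.5244 -0.3895  0.0057] [ 3.1407e+00 -1.7000e-03  3.1391e+00] [-0.8  0.8  3.8] [ 0.11  0.21 -0.03] [0.6  1.71]
```

Request:
arm_command --deltas '[0,0,0,0,0,1,-1,0,0,0,0,0,4,-1,0,0,0,0,0,8,-1,0,0,0,0,0,12,-1,0,0,0,0,0,14.5,-1,0,0,0,0,0,14.5,-1,0,0,0,0,0,14.5,-1]'

```text
time: 16.0
position: [0.5251, -0.3899, 0.1524]
orientation: [-3.141, 0.001, 3.139]
ft_force: [-0.6, -0.8, -2.7]
grip_width: 0.0439
```

```bash
python3 snap.py c2
```

```text
16.0 [ 0.5251 -0.3899  0.1524] [-3.1407e+00  9.0000e-04  3.1390e+00] [ 0.78  0.84 -0.41  1.54  0.41  0.85  1.79] w 0.0439 f [-0.6 -0.8 -2.7] m [0.02 0.04 0.06]
```

View pics/c2.png

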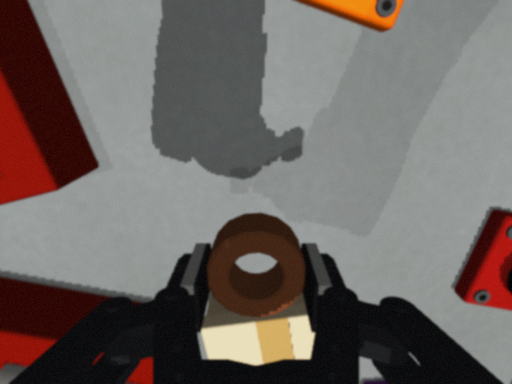

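The core is held level. Carrying it to red.

Request:
arm_command --deltas '[0,0,0,1.3,3.8,0,-1,0,0,0,2.6,7.6,0,-1,0,0,0,3.9,11.4,0,-1,0,0,0,5.2,15.2,0,-1,0,0,0,6.5,19,0,-1,0,0,0,7.8,22.6,-0.5,-1,0,0,0,9,25.5,-1,-1,0,0,0,9.6,27.1,-1.5,-1,0,0,0,9.6,27.3,-1.5,-1,0,0,0,9.6,27.3,-1.5,-1,0,0,0,9.6,27.3,-1.5,-1]'

```text
time: 16.97
position: [0.6182, -0.1178, 0.1338]
orientation: [-3.141, -0.006, 3.138]
ft_force: [0.1, -0.2, -2.1]
grip_width: 0.0447
```

```bash
python3 st.py
```

```text
16.9667 [ 0.6182 -0.1178  0.1338] [-3.1413 -0.0065  3.1382] [ 0.1 -0.2 -2.1] [-0.08 -0.02  0.05] [0.76 1.34]
```

Request:
arm_command --deltas '[0,-0.4,0,0.25,0.02,-0.8,-1,0,-0.4,0,0.25,0.02,-1.6,-1,0,-0.4,0,0.25,0.02,-2.2,-1,0,-0.4,0,0.25,0.02,-2.7,-1,0,-0.4,0,0.25,0.02,-3.2,-1,0,-0.4,0,0.25,0.02,-3.6,-1]'

```text
time: 17.47
position: [0.6204, -0.1178, 0.097]
orientation: [-3.141, -0.0, 3.138]
ft_force: [0.6, -0.4, -1.5]
grip_width: 0.0444
```

```bash
python3 st.py
```

```text
17.4667 [ 0.6204 -0.1178  0.097 ] [-3.1414e+00 -1.0000e-04  3.1379e+00] [ 0.6 -0.4 -1.5] [ 0.06  0.04 -0.02] [0.68 1.32]
```

Request:
arm_command --deltas '[0,0,0,-0.03,0,-0.6,-1,0,0,0,-0.03,0,-1.2,-1,0,0,0,-0.03,0,-1.8,-1,0,0,0,-0.03,0,-2.4,-1,0,0,0,-0.03,0,-2.9,-1,0,0,0,-0.03,0,-3.2,-1,0,0,0,-0.03,0,-3.4,-1,0,0,0,-0.03,0,-3.55,-1,0,0,0,-0.03,0,-3.65,-1]'

```text
time: 18.22
position: [0.6202, -0.1177, 0.0616]
orientation: [-3.141, 0.0, 3.138]
ft_force: [-4.8, 0.3, 12.7]
grip_width: 0.0446
```

```bash
python3 st.py
```

```text
18.2167 [ 0.6202 -0.1177  0.0616] [-3.1411  0.      3.1378] [-4.8  0.3 12.7] [0.13 0.94 0.03] [0.62 1.3 ]
```

Seated at the expected height (0.0616 m against 0.0617 m). Release, rise and go to the steel ring.

Request:
arm_command --deltas '[0,0,0,0,0,0,1,0,0,0,0,0,0,1,0,0,0,0,0,0,1,0,0,0,0,0,0,1,0,0,0,0,0,1,1,0,0,0,0,0,4,1,0,0,0,0,0,8,1,0,0,0,0,0,11,1,0,0,0,0,0,11.5,1,0,0,0,0,0,11.5,1,0,0,0,0,0,11.5,1]' --grip_force 20

```text
time: 19.13
position: [0.6199, -0.1179, 0.1768]
orientation: [-3.141, 0.0, 3.138]
ft_force: [0.0, 0.1, -0.2]
grip_width: 0.0853
```

```bash
python3 snap.py c4
```

```text
19.1333 [ 0.6199 -0.1179  0.1768] [-3.1408e+00  1.0000e-04  3.1377e+00] [ 0.32  0.78 -0.38  1.59  0.36  0.84  1.36] w 0.0853 f [ 0.   0.1 -0.2] m [-0.    0.04  0.01]
```

View pics/c4.png

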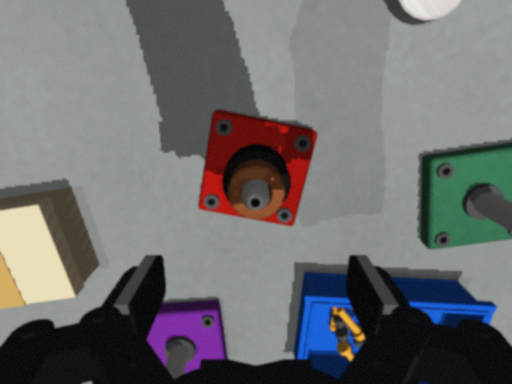

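The core sits centred on the black ring. To the steel ring.

Request:
arm_command --deltas '[0,0,0,-15.9,14.3,-2.7,1,0,0,0,-15.9,14.3,-2.7,1,0,0,0,-15.9,14.3,-2.7,1,0,0,0,-15.9,14.3,-2.7,1,0,0,0,-15.9,14.3,-2.7,1,0,0,0,-15.9,14.3,-2.7,1,0,0,0,-15.9,14.3,-2.7,1,0,0,0,-15.9,14.3,-2.7,1,0,0,0,-15.9,14.3,-2.7,1,0,0,0,-15.9,14.3,-2.7,1]'

```text
time: 20.02
position: [0.4615, 0.0239, 0.1485]
orientation: [-3.141, -0.001, 3.135]
ft_force: [-0.1, 0.3, 1.0]
grip_width: 0.0857
```

```bash
python3 snap.py steel; python3 loc.py steel 255 180 60 steel .015
```

```text
20.0167 [0.4615 0.0239 0.1485] [-3.1406e+00 -1.1000e-03  3.1350e+00] [ 0.03  0.64 -0.29  2.12  0.41  0.44  0.98] w 0.0857 f [-0.1  0.3  1. ] m [-0.01 -0.02 -0.04]
px 276.5 187.3 box (266, 176, 21, 23) pos [0.4691 0.0433] from TCP cm [  0.76   1.95 -13.35]
```

View pics/steel_m.png

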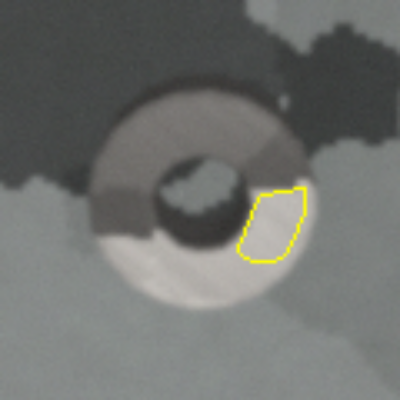

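The shadow splits the mask. I read the top-face circle by its edges instead: centre (255.9,179.2) at z = 0.026.

```bash
python3 - <<'E'
import pickle
from h import *
ci,s=pickle.load(open("pics/steel.pkl","rb"))
print((onz(ci,255.6,179.,.026)-s['position']).round(4),onz(ci,255.6,179.,.026))
E
```

```text
[-0.0037  0.0005 -0.1225] [0.45774759 0.02439836 0.026     ]
```

Request:
arm_command --deltas '[0,0,0,-0.2,0.08,-4,1,0,0,0,-0.2,0.08,-8,1,0,0,0,-0.2,0.08,-11,1,0,0,0,-0.2,0.08,-13,1,0,0,0,-0.2,0.08,-13,1]'

```text
time: 20.48
position: [0.4583, 0.0241, 0.0151]
orientation: [-3.139, -0.006, 3.135]
ft_force: [0.0, -0.4, -0.3]
grip_width: 0.0852
```

```bash
python3 st.py
```

```text
20.4833 [0.4583 0.0241 0.0151] [-3.1391 -0.006   3.1349] [ 0.  -0.4 -0.3] [-0.03 -0.01 -0.01] [0.06 0.86]
```

Joint 6 is near its limit this close to the base. I'll tilt the tool 3° about the jaw axis, squeeze, then slide the ring outward before re-gripping.

Request:
arm_command --deltas '[0,3,0,0.1,0.05,0,1,0,3,0,0.1,0.05,-0.4,1,0,3,0,0.1,0.05,-0.8,1,0,3,0,0.1,0.05,-0.8,1,0,3,0,0.1,0.05,-0.8,-1,0,3,0,0.1,0.05,-0.8,-1,0,3,0,0.1,0.05,-0.8,-1,0,3,0,0.1,0.05,-0.8,-1,0,3,0,0.1,0.05,-0.8,-1]' --grip_force 20

```text
time: 21.23
position: [0.4591, 0.0241, 0.008]
orientation: [-3.138, -0.058, 3.135]
ft_force: [-0.5, -0.5, 5.6]
grip_width: 0.0597
```

```bash
python3 st.py
```

```text
21.2333 [0.4591 0.0241 0.008 ] [-3.1377 -0.0578  3.1349] [-0.5 -0.5  5.6] [-0.12  0.07  0.09] [0.17 0.87]
```

Request:
arm_command --deltas '[0,0,0,0.6,0,0,-1,0,0,0,1.2,0,0,-1,0,0,0,1.8,0,0,-1,0,0,0,2.4,0,0,-1,0,0,0,3,0,0,-1,0,0,0,3.6,0,0,-1,0,0,0,4,0,0,-1,0,0,0,4,0,0,-1,0,0,0,4,0,0,1,0,0,0,4,0,0,1,0,0,0,4,0,0,1,0,0,0,4,0,0,1]'

```text
time: 22.23
position: [0.4997, 0.0243, 0.008]
orientation: [-3.138, -0.057, 3.135]
ft_force: [0.1, 0.7, -0.0]
grip_width: 0.0854
```

```bash
python3 snap.py s2
```

```text
22.2333 [0.4997 0.0243 0.008 ] [-3.1381 -0.0565  3.135 ] [-0.03  0.94 -0.19  2.01  0.53  0.29  0.91] w 0.0854 f [ 0.1  0.7 -0. ] m [ 0.05 -0.05 -0.  ]
```

View pics/s2.png

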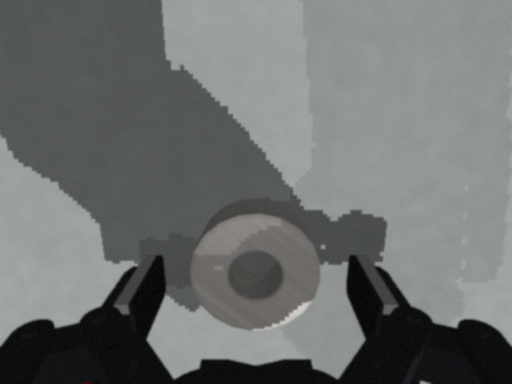

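Request:
arm_command --deltas '[0,-3.2,0,0,0,-0.1,1,0,-3.2,0,0,0,-0.1,1,0,-3.2,0,0,0,-0.1,1]'

```text
time: 22.53
position: [0.4987, 0.0243, 0.007]
orientation: [-3.137, -0.003, 3.136]
ft_force: [0.2, -0.4, 0.5]
grip_width: 0.0856
```

Request:
arm_command --deltas '[0,0,-7,0,0,0,1,0,0,-14,0,0,0,1,0,0,-21,0,0,0,1,0,0,-28,0,0,0,1,0,0,-35,0,0,0,1,0,0,-42,0,0,0,1,0,0,-49,0,0,0,1,0,0,-56,0,0,0,1,0,0,-63,0,0,0,1,0,0,-70,0,0,0,1,0,0,-77,0,0,0,1,0,0,-84,0,0,0,1]'

```text
time: 23.53
position: [0.4992, 0.025, 0.0069]
orientation: [-3.136, -0.005, 1.664]
ft_force: [-0.1, 0.4, -0.3]
grip_width: 0.0852
```

```bash
python3 st.py
```

```text
23.5333 [0.4992 0.025  0.0069] [-3.1363 -0.0052  1.6644] [-0.1  0.4 -0.3] [-0.09  0.01 -0.04] [0.14 0.11]
```

Request:
arm_command --deltas '[-0.3,-0.3,-5,-0.05,-0.07,0,1,-0.3,-0.3,-5,-0.05,-0.07,0,1,-0.3,-0.3,-5,-0.05,-0.07,0,1,-0.3,-0.3,-5,-0.05,-0.07,0,-1,-0.3,-0.3,-5,-0.05,-0.07,0,-1,-0.3,-0.3,-5,-0.05,-0.07,0,-1,-0.3,-0.3,-5,-0.05,-0.07,0,-1,-0.3,-0.3,-5,-0.05,-0.07,0,-1,-0.3,-0.3,-5,-0.05,-0.07,0,-1]' --grip_force 60

```text
time: 24.28
position: [0.4996, 0.0244, 0.0077]
orientation: [3.14, -0.0, 1.577]
ft_force: [-0.3, 1.1, 7.4]
grip_width: 0.0575
```

```bash
python3 st.py
```

```text
24.2833 [0.4996 0.0244 0.0077] [ 3.1399e+00 -1.0000e-04  1.5775e+00] [-0.3  1.1  7.4] [ 0.06 -0.01 -0.12] [0.13 0.06]
```

Request:
arm_command --deltas '[0,0,0,0,0,1,-1,0,0,0,0,0,4,-1,0,0,0,0,0,8,-1,0,0,0,0,0,12,-1,0,0,0,0,0,14,-1,0,0,0,0,0,14,-1,0,0,0,0,0,14,-1]'

```text
time: 24.87
position: [0.4996, 0.0245, 0.1487]
orientation: [3.138, -0.001, 1.578]
ft_force: [-0.4, -1.4, -6.0]
grip_width: 0.0571
```

```bash
python3 snap.py s3
```

```text
24.8667 [0.4996 0.0245 0.1487] [ 3.1385e+00 -5.0000e-04  1.5782e+00] [-0.22  0.67  0.12  2.03 -0.17  0.45  0.04] w 0.0571 f [-0.4 -1.4 -6. ] m [ 0.01  0.02 -0.02]
```

View pics/s3.png

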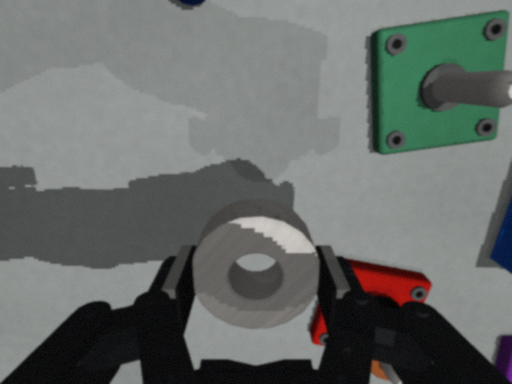

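Request:
arm_command --deltas '[0,0,0,2,-2.4,0,-1,0,0,0,4.5,-5.2,0,-1,0,0,0,7,-8,0,-1,0,0,0,9.4,-10.8,0,-1,0,0,0,11.2,-13,0,-1,0,0,0,12.2,-14.2,-0.5,-1,0,0,0,12.2,-14.3,-1,-1,0,0,0,12.2,-14.3,-1,-1,0,0,0,12.2,-14.3,-1,-1]'

```text
time: 25.67
position: [0.6181, -0.117, 0.1349]
orientation: [-3.136, -0.003, 1.579]
ft_force: [-0.4, 0.7, -4.0]
grip_width: 0.0572
```

```bash
python3 st.py
```

```text
25.6667 [ 0.6181 -0.117   0.1349] [-3.1355e+00 -2.5000e-03  1.5790e+00] [-0.4  0.7 -4. ] [ 0.05 -0.01  0.05] [0.7  0.23]
```

Request:
arm_command --deltas '[-0.15,-0.35,0,0.25,-0.07,-0.6,-1,-0.15,-0.35,0,0.25,-0.07,-1.2,-1,-0.15,-0.35,0,0.25,-0.07,-1.8,-1,-0.15,-0.35,0,0.25,-0.07,-2.3,-1,-0.15,-0.35,0,0.25,-0.07,-2.8,-1,-0.15,-0.35,0,0.25,-0.07,-3.2,-1]'

```text
time: 26.17
position: [0.6204, -0.1175, 0.1022]
orientation: [-3.141, 0.0, 1.579]
ft_force: [-0.0, 0.2, -4.0]
grip_width: 0.0571
```

```bash
python3 st.py
```

```text
26.1667 [ 0.6204 -0.1175  0.1022] [-3.141   0.      1.5793] [-0.   0.2 -4. ] [-0.05 -0.01 -0.  ] [0.63 0.23]
```

Seated TCP z should be 0.0877, so 1.45 cm remains.

Request:
arm_command --deltas '[0,0,0,-0.02,-0.03,-0.4,-1,0,0,0,-0.02,-0.03,-0.8,-1,0,0,0,-0.02,-0.03,-1.1,-1,0,0,0,-0.02,-0.03,-1.3,-1,0,0,0,-0.02,-0.03,-1.45,-1,0,0,0,-0.02,-0.03,-1.55,-1]'

```text
time: 26.67
position: [0.6203, -0.1178, 0.0878]
orientation: [-3.141, -0.0, 1.579]
ft_force: [-4.4, 1.4, 11.0]
grip_width: 0.0571
```

```bash
python3 st.py
```

```text
26.6667 [ 0.6203 -0.1178  0.0878] [-3.1413 -0.      1.5792] [-4.4  1.4 11. ] [ 0.18  0.91 -0.03] [0.6  0.23]
```

Request:
arm_command --deltas '[0,0,0,0,0,0,1,0,0,0,0,0,0,1,0,0,0,0,0,0,1,0,0,0,0,0,0,1,0,0,0,0,0,1,1,0,0,0,0,0,4,1,0,0,0,0,0,8,1,0,0,0,0,0,9,1,0,0,0,0,0,9,1,0,0,0,0,0,9,1]' --grip_force 20

```text
time: 27.5
position: [0.6208, -0.1179, 0.179]
orientation: [3.14, 0.0, 1.579]
ft_force: [-0.1, 0.1, -1.0]
grip_width: 0.0857
```

```bash
python3 snap.py s4
```

```text
27.5 [ 0.6208 -0.1179  0.179 ] [3.1397e+00 2.0000e-04 1.5791e+00] [ 0.05  0.76  0.11  1.61 -0.11  0.78  0.22] w 0.0857 f [-0.1  0.1 -1. ] m [-0.02 -0.03  0.04]
```

View pics/s4.png

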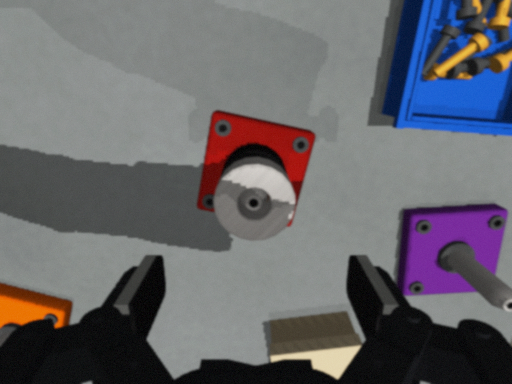

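The steel ring is on top, shaft tip centred at (253,202). Now the blue spacer.

Request:
arm_command --deltas '[0,0,0,-17.1,30.5,-2.9,1,0,0,0,-17.1,30.5,-2.9,1,0,0,0,-17.1,30.5,-2.9,1,0,0,0,-17.1,30.5,-2.9,1,0,0,0,-17.1,30.5,-2.9,1,0,0,0,-17.1,30.5,-2.9,1,0,0,0,-17.1,30.5,-2.9,1,0,0,0,-17.1,30.5,-2.9,1,0,0,0,-17.1,30.5,-2.9,1,0,0,0,-17.1,30.5,-2.9,1,0,0,0,-17.1,30.5,-2.9,1,0,0,0,-17.1,30.5,-2.9,1]'

```text
time: 28.55
position: [0.449, 0.186, 0.1481]
orientation: [-3.14, 0.001, 1.578]
ft_force: [-0.7, -0.4, -0.6]
grip_width: 0.0854
```

```bash
python3 snap.py blue; python3 loc.py blue 255 180 60 blue .017
```

```text
28.55 [0.449  0.186  0.1481] [-3.140e+00  1.300e-03  1.578e+00] [-0.58  0.66  0.16  2.07 -0.23  0.43 -0.25] w 0.0854 f [-0.7 -0.4 -0.6] m [-0.02  0.   -0.04]
px 255.1 182.8 box (234, 159, 44, 48) pos [0.4485 0.1843] from TCP cm [ -0.04  -0.18 -13.11]
```

View pics/blue.png

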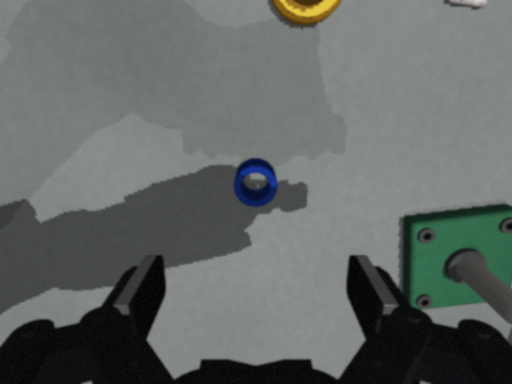

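View pics/blue_m.png

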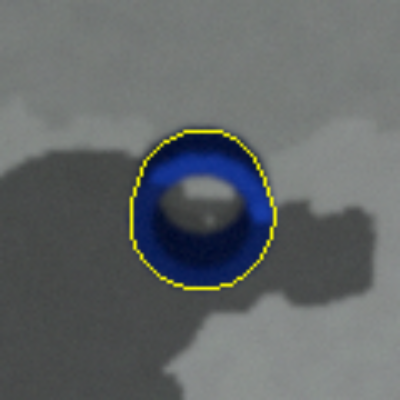

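Request:
arm_command --deltas '[0,0,0,-0.05,-0.03,-4,1,0,0,0,-0.05,-0.03,-8,1,0,0,0,-0.05,-0.03,-11.5,1,0,0,0,-0.05,-0.03,-13.5,1,0,0,0,-0.05,-0.03,-14,1,0,0,0,-0.05,-0.03,-14,1]'

```text
time: 29.1
position: [0.4488, 0.1834, 0.0071]
orientation: [-3.138, 0.003, 1.574]
ft_force: [-0.1, -0.2, 0.3]
grip_width: 0.0859
```

```bash
python3 st.py
```

```text
29.1 [0.4488 0.1834 0.0071] [-3.1384e+00  2.9000e-03  1.5740e+00] [-0.1 -0.2  0.3] [ 0.01  0.01 -0.02] [ 0.1  -0.21]
```

Request:
arm_command --deltas '[0,0,0,0,0.2,0.15,1,0,0,0,0,0.2,0.15,-1,0,0,0,0,0.2,0.15,-1,0,0,0,0,0.2,0.15,-1,0,0,0,0,0.2,0.15,-1,0,0,0,0,0.2,0.15,-1,0,0,0,0,0.2,0.15,-1,0,0,0,0,0.2,0.15,-1]' --grip_force 20

```text
time: 29.77
position: [0.4493, 0.1857, 0.0096]
orientation: [-3.14, 0.002, 1.574]
ft_force: [-0.6, -0.2, 6.7]
grip_width: 0.0372
```

Request:
arm_command --deltas '[0,0,0,0,0,0,0.5,0,0,0,0,0,0,0.5,0,0,0,0,0,0,0.5,0,0,0,0,0,0,0.5,0,0,7,0,0,0,0.5,0,0,14,0,0,0,0.5,0,0,21,0,0,0,0.5,0,0,28,0,0,0,0.5,0,0,35,0,0,0,0.5,0,0,42,0,0,0,0.5,0,0,49,0,0,0,0.5,0,0,56,0,0,0,0.5]'

```text
time: 30.77
position: [0.4492, 0.1856, 0.0095]
orientation: [-3.14, 0.002, 2.557]
ft_force: [0.2, 0.6, -0.6]
grip_width: 0.064
```

```bash
python3 st.py
```

```text
30.7667 [0.4492 0.1856 0.0095] [-3.1395e+00  2.2000e-03  2.5572e+00] [ 0.2  0.6 -0.6] [ 0.   -0.06  0.02] [0.1  0.29]
```

Request:
arm_command --deltas '[0,0,7,0,0,0,0.5,0,0,14,0,0,0,0.5,0,0,21,0,0,0,0.5,0,0,28,0,0,0,0.5,0,0,33,0,0,0,0.5,0,0,33,0,0,0,0.5,0,0,33,0,0,0,-1,0,0,33,0,0,0,-1,0,0,33,0,0,0,-1,0,0,33,0,0,0,-1,0,0,33,0,0,0,-1,0,0,33,0,0,0,-1]' --grip_force 25

```text
time: 31.77
position: [0.4492, 0.1856, 0.0096]
orientation: [-3.139, 0.002, 3.133]
ft_force: [-0.3, -0.3, 4.3]
grip_width: 0.0371
```

```bash
python3 st.py
```

```text
31.7667 [0.4492 0.1856 0.0096] [-3.1394e+00  2.3000e-03  3.1327e+00] [-0.3 -0.3  4.3] [-0.06  0.07 -0.05] [0.11 0.58]
```

Request:
arm_command --deltas '[0,0,0,0,0,1,-1,0,0,0,0,0,4,-1,0,0,0,0,0,8,-1,0,0,0,0,0,12,-1,0,0,0,0,0,14,-1,0,0,0,0,0,14,-1,0,0,0,0,0,14,-1]'

```text
time: 32.35
position: [0.4498, 0.1856, 0.151]
orientation: [-3.141, 0.005, 3.132]
ft_force: [0.3, -0.6, -1.0]
grip_width: 0.0365
```

```bash
python3 snap.py bl3
```

```text
32.35 [0.4498 0.1856 0.151 ] [-3.1407  0.0048  3.1321] [-0.3   0.65 -0.29  2.05  0.4   0.48  0.67] w 0.0365 f [ 0.3 -0.6 -1. ] m [-0.   -0.01 -0.08]
```

View pics/bl3.png

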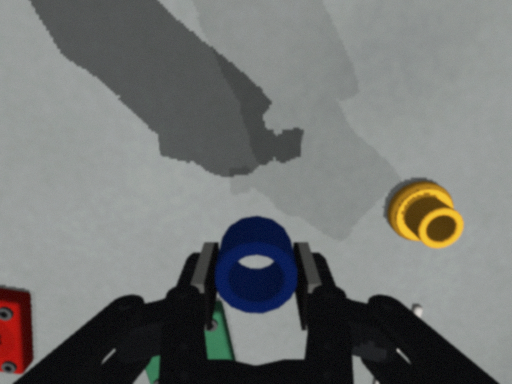

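The spacer is held level and centred. Carrying it to green at about (0.650, 0.107).

Request:
arm_command --deltas '[0,0,0,3,-1.2,0,-1,0,0,0,6.5,-2.6,0,-1,0,0,0,10,-4,0,-1,0,0,0,13.5,-5.4,0,-1,0,0,0,17,-6.7,0,-1,0,0,0,19.5,-7.7,-0.5,-1,0,0,0,20.2,-7.9,-1,-1,0,0,0,20.2,-7.9,-1,-1,0,0,0,20.2,-7.9,-1,-1,0,0,0,20.2,-7.9,-1,-1]'

```text
time: 33.23
position: [0.6487, 0.1076, 0.1387]
orientation: [-3.139, -0.001, 3.135]
ft_force: [-0.5, -0.2, 0.1]
grip_width: 0.0368
```

```bash
python3 st.py
```

```text
33.2333 [0.6487 0.1076 0.1387] [-3.1394e+00 -1.2000e-03  3.1348e+00] [-0.5 -0.2  0.1] [-0.01  0.01 -0.05] [0.82 1.01]
```

Request:
arm_command --deltas '[0,0,0,0.15,-0.06,-0.7,-1,0,0,0,0.15,-0.06,-1.4,-1,0,0,0,0.15,-0.06,-2.0,-1,0,0,0,0.15,-0.06,-2.6,-1,0,0,0,0.15,-0.06,-3.1,-1,0,0,0,0.15,-0.06,-3.5,-1]'

```text
time: 33.73
position: [0.6498, 0.1069, 0.1028]
orientation: [-3.139, -0.002, 3.135]
ft_force: [-0.6, -0.8, -1.3]
grip_width: 0.0368
```

```bash
python3 st.py
```

```text
33.7333 [0.6498 0.1069 0.1028] [-3.1391e+00 -2.1000e-03  3.1350e+00] [-0.6 -0.8 -1.3] [-0.01  0.01  0.01] [0.76 0.99]
```

Seated TCP z should be 0.0376. Lowering 4 cm first.

Request:
arm_command --deltas '[0,0,0,0.02,0.01,-0.6,-1,0,0,0,0.02,0.01,-1.2,-1,0,0,0,0.02,0.01,-1.8,-1,0,0,0,0.02,0.01,-2.4,-1,0,0,0,0.02,0.01,-3,-1,0,0,0,0.02,0.01,-3.6,-1,0,0,0,0.02,0.01,-4.2,-1]'

```text
time: 34.32
position: [0.6499, 0.1067, 0.0602]
orientation: [-3.139, -0.002, 3.135]
ft_force: [-1.0, -1.1, -0.5]
grip_width: 0.0371
```

```bash
python3 st.py
```

```text
34.3167 [0.6499 0.1067 0.0602] [-3.1387e+00 -2.4000e-03  3.1348e+00] [-1.  -1.1 -0.5] [-0.27  0.13 -0.01] [0.69 0.97]
```

Request:
arm_command --deltas '[0,0,0,-0.04,-0.04,-0.5,-1,0,0,0,-0.04,-0.04,-1.0,-1,0,0,0,-0.04,-0.04,-1.5,-1,0,0,0,-0.04,-0.04,-1.9,-1,0,0,0,-0.04,-0.04,-2.15,-1,0,0,0,-0.04,-0.04,-2.3,-1]'

```text
time: 34.82
position: [0.6493, 0.1065, 0.0376]
orientation: [-3.139, -0.003, 3.135]
ft_force: [-5.1, -1.3, 12.6]
grip_width: 0.0369
```

```bash
python3 st.py
```

```text
34.8167 [0.6493 0.1065 0.0376] [-3.1385e+00 -2.9000e-03  3.1348e+00] [-5.1 -1.3 12.6] [-0.21  0.9   0.01] [0.65 0.96]
```

Seated at 0.0376 m as expected. Release and rise.

Request:
arm_command --deltas '[0,0,0,0,0,0,1,0,0,0,0,0,0,1,0,0,0,0,0,0,1,0,0,0,0,0,0,1,0,0,0,0,0,0,1,0,0,0,0,0,4,1,0,0,0,0,0,8,1,0,0,0,0,0,12,1,0,0,0,0,0,14,1,0,0,0,0,0,14,1,0,0,0,0,0,14,1]' --grip_force 20

```text
time: 35.73
position: [0.6501, 0.1067, 0.1792]
orientation: [-3.139, 0.0, 3.135]
ft_force: [-0.8, -0.2, -1.1]
grip_width: 0.0852
```

```bash
python3 snap.py bl4
```

```text
35.7333 [0.6501 0.1067 0.1792] [-3.1391e+00  2.0000e-04  3.1346e+00] [-0.04  0.81 -0.38  1.5   0.36  0.9   1.03] w 0.0852 f [-0.8 -0.2 -1.1] m [0.02 0.03 0.01]
```

View pics/bl4.png

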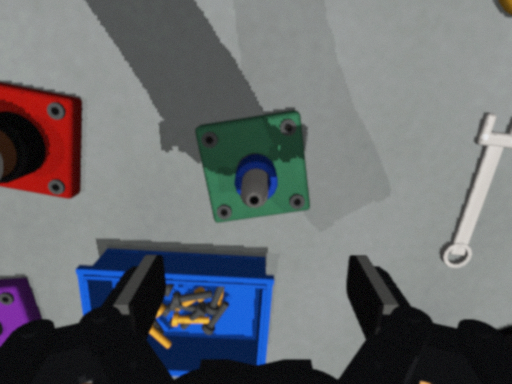

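The blue spacer is seated. Now the brass roll.

Request:
arm_command --deltas '[0,0,0,-16.3,23.6,-1.2,1,0,0,0,-16.3,23.6,-1.2,1,0,0,0,-16.3,23.6,-1.2,1,0,0,0,-16.3,23.6,-1.2,1,0,0,0,-16.3,23.6,-1.2,1,0,0,0,-16.3,23.6,-1.2,1,0,0,0,-16.3,23.6,-1.2,1,0,0,0,-16.3,23.6,-1.2,1,0,0,0,-16.3,23.6,-1.2,1,0,0,0,-16.3,23.6,-1.2,1,0,0,0,-16.3,23.6,-1.2,1,0,0,0,-16.3,23.6,-1.2,1]'

```text
time: 36.78
position: [0.487, 0.3401, 0.1648]
orientation: [-3.136, -0.003, 3.132]
ft_force: [0.4, -0.6, -0.2]
grip_width: 0.0856
```

```bash
python3 snap.py brass; python3 loc.py brass 255 190 60 brass .012
```

```text
36.7833 [0.487  0.3401 0.1648] [-3.1363 -0.0034  3.1316] [-0.5   0.75 -0.33  1.72  0.34  0.74  0.56] w 0.0856 f [ 0.4 -0.6 -0.2] m [-0.02 -0.02 -0.02]
px 258.8 172.8 box (228, 142, 62, 64) pos [0.486  0.3431] from TCP cm [ -0.11   0.3  -15.28]
```

View pics/brass.png

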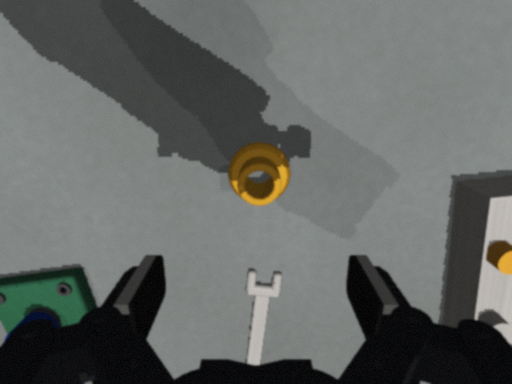

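View pics/brass_m.png

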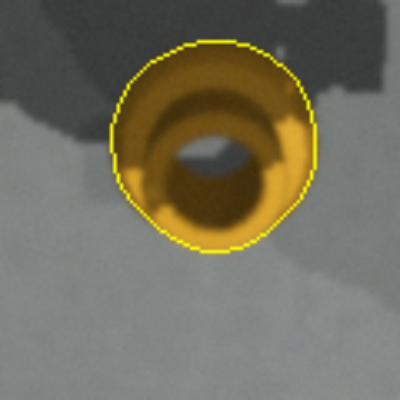

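Request:
arm_command --deltas '[0,0,0,-0.1,0.3,-4,1,0,0,0,-0.1,0.3,-8,1,0,0,0,-0.1,0.3,-11.5,1,0,0,0,-0.1,0.3,-14,1,0,0,0,-0.1,0.3,-14.4,1,0,0,0,-0.1,0.3,-14.4,1,0,0,0,-0.1,0.3,-14.4,-1,0,0,0,-0.1,0.3,-14.4,-1,0,0,0,-0.1,0.3,-14.4,-1,0,0,0,-0.1,0.3,-14.4,-1,0,0,0,-0.1,0.3,-14.4,-1,0,0,0,-0.1,0.3,-14.4,-1]' --grip_force 20

```text
time: 37.83
position: [0.4869, 0.3435, 0.0228]
orientation: [-3.137, -0.001, 3.131]
ft_force: [-0.7, -2.9, 6.9]
grip_width: 0.0382
```

```bash
python3 st.py
```

```text
37.8333 [0.4869 0.3435 0.0228] [-3.1375e+00 -1.1000e-03  3.1315e+00] [-0.7 -2.9  6.9] [-0.3   0.12 -0.02] [0.46 0.47]
```

Request:
arm_command --deltas '[0,0,0,0,0,0,0.5,0,0,0,0,0,0,0.5,0,0,0,0,0,0,0.5,0,0,0,0,0,0,0.5,0,0,-7,0,0,0,0.5,0,0,-14,0,0,0,0.5,0,0,-21,0,0,0,0.5,0,0,-28,0,0,0,0.5,0,0,-35,0,0,0,0.5,0,0,-42,0,0,0,0.5,0,0,-49,0,0,0,0.5,0,0,-56,0,0,0,0.5]'

```text
time: 38.83
position: [0.4867, 0.3436, 0.0227]
orientation: [-3.137, -0.001, 2.148]
ft_force: [-0.5, -0.2, 0.0]
grip_width: 0.0642
```

Request:
arm_command --deltas '[0,0,-7,0,0,0,0.5,0,0,-14,0,0,0,0.5,0,0,-21,0,0,0,0.5,0,0,-28,0,0,0,0.5,0,0,-34,0,0,0,0.5,0,0,-34,0,0,0,0.5,0,0,-34,0,0,0,-1,0,0,-34,0,0,0,-1,0,0,-34,0,0,0,-1,0,0,-34,0,0,0,-1,0,0,-34,0,0,0,-1,0,0,-34,0,0,0,-1]' --grip_force 60

```text
time: 39.83
position: [0.4865, 0.3437, 0.023]
orientation: [-3.137, -0.002, 1.556]
ft_force: [-2.1, -0.4, 5.5]
grip_width: 0.0366
```

```bash
python3 st.py
```

```text
39.8333 [0.4865 0.3437 0.023 ] [-3.1368e+00 -1.7000e-03  1.5561e+00] [-2.1 -0.4  5.5] [-0.06  0.46  0.07] [ 0.41 -0.5 ]
```

Request:
arm_command --deltas '[0,0,0,0,0,1,-1,0,0,0,0,0,4,-1,0,0,0,0,0,8,-1,0,0,0,0,0,12,-1,0,0,0,0,0,14,-1,0,0,0,0,0,14,-1,0,0,0,0,0,14,-1]'

```text
time: 40.42
position: [0.4866, 0.3437, 0.1637]
orientation: [-3.138, -0.002, 1.556]
ft_force: [0.7, -1.4, -5.8]
grip_width: 0.0365
```

```bash
python3 snap.py br3
```

```text
40.4167 [0.4866 0.3437 0.1637] [-3.1379e+00 -2.5000e-03  1.5563e+00] [-0.79  0.74  0.17  1.73 -0.19  0.68 -0.53] w 0.0365 f [ 0.7 -1.4 -5.8] m [-0.03 -0.   -0.08]
```

View pics/br3.png

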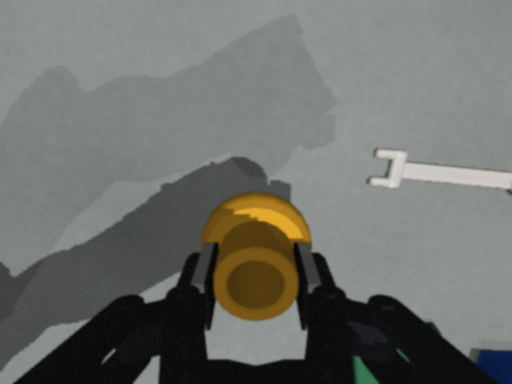

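The roll is held level, hub up. To green.

Request:
arm_command --deltas '[0,0,0,2.2,-3.2,0,-1,0,0,0,4.6,-6.7,0,-1,0,0,0,7,-10.2,0,-1,0,0,0,9.4,-13.7,0,-1,0,0,0,11.8,-17.2,0,-1,0,0,0,14,-20.4,0,-1,0,0,0,15.8,-22.8,0,-1,0,0,0,16.4,-23.7,0,-1,0,0,0,16.4,-23.8,0,-1,0,0,0,16.4,-23.8,0,-1,0,0,0,16.4,-23.8,0,-1]'

```text
time: 41.38
position: [0.6473, 0.1072, 0.16]
orientation: [-3.13, -0.002, 1.558]
ft_force: [-0.8, 0.3, -4.2]
grip_width: 0.0369
```

```bash
python3 st.py
```

```text
41.3833 [0.6473 0.1072 0.16  ] [-3.1301e+00 -1.7000e-03  1.5585e+00] [-0.8  0.3 -4.2] [ 0.06 -0.01  0.01] [ 0.81 -0.14]
```

Request:
arm_command --deltas '[-0.1,-0.65,0,0.28,-0.05,-1,-1,-0.1,-0.65,0,0.28,-0.05,-2,-1,-0.1,-0.65,0,0.28,-0.05,-2.7,-1,-0.1,-0.65,0,0.28,-0.05,-3.3,-1,-0.1,-0.65,0,0.28,-0.05,-3.8,-1,-0.1,-0.65,0,0.28,-0.05,-4.2,-1]'

```text
time: 41.88
position: [0.6497, 0.1069, 0.1173]
orientation: [-3.141, 0.0, 1.559]
ft_force: [0.1, 1.1, -4.7]
grip_width: 0.0369
```

```bash
python3 st.py
```

```text
41.8833 [0.6497 0.1069 0.1173] [-3.1406e+00  1.0000e-04  1.5589e+00] [ 0.1  1.1 -4.7] [0.01 0.02 0.09] [ 0.72 -0.13]
```

Seated TCP z should be 0.058 + 0.023 = 0.081.

Request:
arm_command --deltas '[0,0,0,0,-0.01,-0.6,-1,0,0,0,0,-0.01,-1.2,-1,0,0,0,0,-0.01,-1.8,-1,0,0,0,0,-0.01,-2.4,-1,0,0,0,0,-0.01,-2.9,-1,0,0,0,0,-0.01,-3.2,-1,0,0,0,0,-0.01,-3.45,-1,0,0,0,0,-0.01,-3.6,-1,0,0,0,0,-0.01,-3.7,-1]'

```text
time: 42.63
position: [0.6498, 0.1067, 0.081]
orientation: [-3.141, 0.0, 1.559]
ft_force: [-2.4, 0.5, 6.4]
grip_width: 0.0365
```

```bash
python3 st.py
```

```text
42.6333 [0.6498 0.1067 0.081 ] [-3.1407  0.      1.5588] [-2.4  0.5  6.4] [-0.02  0.91  0.03] [ 0.65 -0.13]
```

Seated at 0.081 m as expected. Release, rise and check.

Request:
arm_command --deltas '[0,0,0,0,0,0,1,0,0,0,0,0,0,1,0,0,0,0,0,0,1,0,0,0,0,0,0,1,0,0,0,0,0,0,1,0,0,0,0,0,4,1,0,0,0,0,0,8,1,0,0,0,0,0,12,1,0,0,0,0,0,14,1,0,0,0,0,0,14,1,0,0,0,0,0,14,1]' --grip_force 20

```text
time: 43.55
position: [0.6507, 0.1069, 0.2227]
orientation: [3.139, -0.001, 1.559]
ft_force: [-0.5, -0.3, -1.0]
grip_width: 0.0855
```

```bash
python3 snap.py end; python3 - <<'E'
from plant import arm
import cv2
im=arm.camera("top")[:,:,::-1]; cv2.imwrite("pics/end_top.png",im)
im=arm.camera("scene")[:,:,::-1]; cv2.imwrite("pics/end_scene.png",cv2.resize(im[120:280,130:390],None,fx=3,fy=3,interpolation=cv2.INTER_CUBIC))
E
```

```text
43.55 [0.6507 0.1069 0.2227] [ 3.1392e+00 -8.0000e-04  1.5587e+00] [-0.3   0.75  0.14  1.47 -0.12  0.93 -0.15] w 0.0855 f [-0.5 -0.3 -1. ] m [0.01 0.01 0.  ]
```

View pics/end.png

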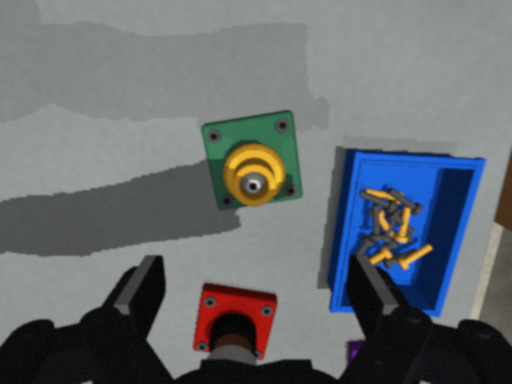

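View pics/end_scene.png

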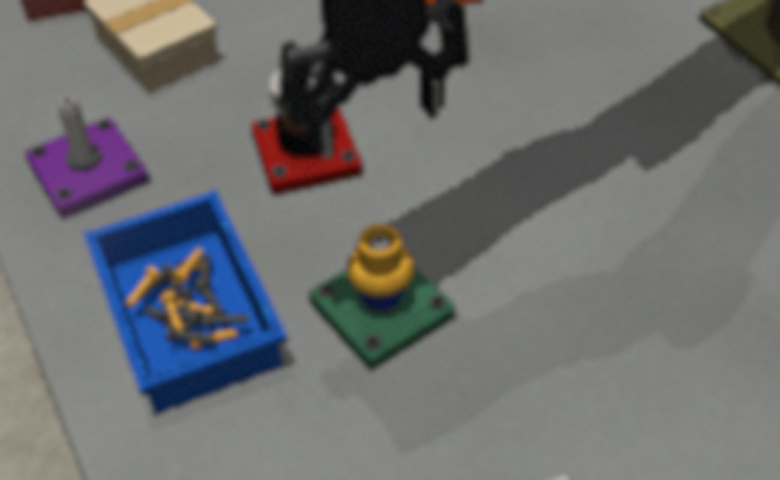

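View pics/end_top.png

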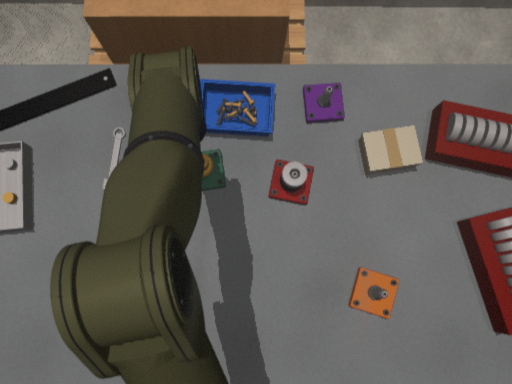

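The brass roll is on the spacer, hub up. The red stack shows steel on top, and the bin, carton and spanner are where they were. Handing in.

```bash
python3 -c "
from plant import arm
print(arm.finish_job())"
```

```text
the job is handed in; nothing more can be done
None
```

The job is handed in at about 44 s of the 138 s. The red stand carries the black, bronze and steel rings from the bottom up. The green stand carries the blue spacer with the brass roll on top, hub up.

- **Seating:** I gripped each part twice at right angles to centre it, then lowered it until it met what was beneath. All five stopped within 0.1 mm of the expected height, at 6–13 N of contact force, and nothing dropped.
- **Last pictures:** Both stacks look upright and centred. The bin, carton and spanner show no visible shift, judged by eye. The gripper was open and clear above the green stand.
- **Not fully checked:** The arm hides part of the green stand and the spanner in the last top picture, so the green stack was checked in the wrist and scene pictures.
- **Disagreements:**
  - Camera estimates differed by 1–3 mm; the largest was 3 mm on the blue spacer.
  - A shadow spoiled the steel ring's colour mask, so I read its outline by eye.
  - That ring also lay near the inner reach limit, so I slid it 4 cm outward on the bench before lifting it.

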